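# Etching press: turn the drive shaft keyway up and lay the key in it

## Robot

A 6-joint arm with a two-finger parallel gripper is mounted at the origin on the work surface. World frame = base frame: x ahead of the robot, y to its left, z up, the work surface at z = 0. Lengths are in m, angles in rad, forces in N, time in s.
With the tool pointing down it reaches from about 0.35 to 0.775 m from the base axis. Payload 7.3 kg.
Tool frame: the origin (TCP) lies at the very end of the fingers, on their centre line; the grasp point (between the pads) lies 19 mm behind it; z points along the fingers, y is the direction in which the jaws open and shut (so a half turn about z gives the same grasp; the last joint's range is limited). The gripper opens to 92 mm and grips with 3 to 60 N. Pads are 19 mm wide; open, the fingers measure 130 mm over their backs; the gripper's body (75 mm by 190 mm) begins 47 mm behind the grasp point.
Start: joints at [1.094, 0.342, 1.524, -0, 1.275, -0.146], TCP at [0.171, 0.497, 0.227] pointing down, gripper open.
Joint ranges: [-2.53, 2.53], [-0.77, 2.02], [0.04, 2.7], [-1, 4.14], [0.28, 2.66], [-3.11, 3.11]. Speed limits (rad/s): [2.57, 2.57, 3.14, 3.14, 3.14, 3.14].

## Interface

Orientations are given as a 3x3 rotation matrix whose columns are the frame's x, y, z axes.
In Python, from station import monitor, eyes, order gives the robot as it stands. The module is installed in compiled form; this text tells all that it offers.
- The arm moves only by the tool apply_moves, never from a script. Its argument "targets" is a list of rows, each a list of 3 entries, a list of its own where there are three numbers: the shift along the tool's x, y, z in cm, then the turn about the tool's z in degrees, then the finger opening in cm, from 0 to 9.18. A call has 1 to 5 rows; each row is the pose to reach, as a shift and turn from the pose measured when the call began, along the tool's axes at that moment; what a row does not reach only later rows make up. A row lasts 1/12 s, in which the tool goes at most 41.7 mm and 7.16 degrees, less where a joint would pass 70% of its speed; a pose out of reach is approached as far as the arm can. A call with a gripper value outside its range is refused whole. The fingers move at their own pace and stop on an object; "newtons" is the grip in N (left out, the last holds). Time passes only in rows, so rows that repeat a pose let the fingers close. It gives the time, the measured TCP pose, the force and the opening at its end, in the units of the state.
- monitor.read_state(): the state, without advancing time (a new reading comes with each control period).
- eyes.read_camera(name): name is "side" or "top" or "wrist"; returns the picture (480x640x3 uint8, red, green, blue); there is no depth.
- eyes.camera_model(name): a dict with "fx", "fy", "cx", "cy" (pixels), "view" (4x4, takes a point from world to camera coordinates); the wrist camera has in their place "tool_from_camera" (4x4, takes a point from camera to tool coordinates, whose origin is the TCP and whose axes are the flange's). Camera axes: x right, y up, looking along -z (the intrinsics and any distortion apply to the point x, -y, -z); pixel columns grow to the right and rows downward; lengths in m; the calibration is good to about 2 mm. A picture is of the moment at which its call begins: read the wrist's pose just before it. camera_model takes no time and is no camera call.
- order.sign_off(): hands the job in, once; it reports no verdict.
The state is a dict: "time": time; "joint_positions": joint angles; "joint_velocities": joint speeds; "tau": joint torques, N m; "eef_pos": TCP position; "ee_rot": TCP orientation; "ft_force": force on the tool from outside, world axes, zero at the start; "wrist_torque": the same for the moment, N m; "gripper_width": finger opening in m.
Only numpy, scipy, OpenCV 4.12 (cv2) and the standard library are available. Lean on these libraries where they do the work, as an engineer would, in place of code of your own. Each camera call takes 0.05 s, during which the arm holds its last target. There are 200 camera calls.

## Task

Get the etching press ready for its star wheel: find the keyway on the stub of drive shaft that sticks out of the press, by feel or by eye, and turn the shaft until the keyway faces straight up. Then lay the square steel key that fits (the thinner of the two bars on the table) into the keyway, fully home along its whole length and not sticking out past the shaft end, and let go. Leave the other things on the table where they are.

Things in the scene. Friction and masses are not known exactly. Their poses are not given: they have to be found in the camera images.
- press: bench-top etching press, grey side frames, standing fixed; origin under its middle, y level along the roller's axis (160 mm above the table). Its outer frame face is at y = 150 mm, 255 mm tall (screw handles to 318 mm). A bare steel shaft stub, 50 mm in diameter, sticks out from a bearing flange at y = 160 mm to its free end at y = 300 mm, with free space all round it to grip across it from any side
- roller (a joint): angle of the roller and its shaft (one piece, no end stops; stays where left; bearing friction 0.2 N m, some 8 N at the shaft's surface). 0 = keyway straight up; growing = right-handed turn about the shaft's +y (up turns towards the press's +x). Starts at about 1.3 to 1.85 rad, the keyway facing away from the robot
- keyway (a point): middle of the keyway's floor, turning with the shaft: y along the shaft to its free end, z straight out of the keyway, x across. The shaft's axis is 17 mm from here along -z. The keyway is a square groove 19 mm wide, 100 mm long, 8 mm deep below the shaft's crown: open at the free end (y = +50 mm), closed at the press end (y = -50 mm)
- key_center (a point): centre of the key: plain steel bar 76 mm long (its x), 16 x 16 mm in section, about 0.15 kg, lying flat on the table, centre 8 mm up, in one of two places among the clutter. Home in the keyway, on any of its four long sides, its centre is 8 mm above the keyway's floor and it stands 8 mm proud of the shaft
- spare_center (a point): centre of the other bar: plain steel, 76 mm long (its x), 26 mm x 26 mm in section, lying flat on the table near the key; too thick for the keyway. Leave it alone
- ink: ink can with a paper label, 84 mm diameter, 70 mm tall, standing; origin under its centre. Leave it alone
- tape: cardboard ring (core of a tape roll) lying flat, 100 mm outside, 24 mm tall; origin under its centre. Leave it alone
- brayer: hand ink roller lying down: black rubber roller 38 mm diameter and 100 mm long along its y, wooden handle reaching 140 mm along its -x; origin under the rubber roller's middle. Leave it alone
- wrench: steel open-ended wrench lying flat, 160 mm long along its x; origin under its middle. Leave it alone

How it is judged:
On the way, in this order (a step that is already met when the one before it is completed fails the run):
1. the keyway has been turned to face straight up (within 9 degrees) (angle between keyway's own z axis and vertical below 0.157 rad), for 0.3 s.
2. the key lies home on the floor of the keyway (z of key_center in the frame of keyway between 0.0055 and 0.0105 m and x of key_center in the frame of keyway between -0.004 and 0.004 m and y of key_center in the frame of keyway between -0.014 and 0.0135 m), for 0.2 s.
At the end, for the whole second after the job is handed in: The keyway faces up within 9 degrees; the key lies home in it, its centre 5.5 to 10.5 mm above the keyway's floor, within 4 mm of its middle across and 13 mm along the shaft (not out past the free end), in line within 0.1 rad; key and shaft at rest (all of step 2 and angle between keyway's own z axis and vertical below 0.157 rad and angle between the x axis of key_center and the y axis of keyway, either way round below 0.1 rad and linear speed of key below 0.02 m/s and velocity of joint roller between -0.05 and 0.05 rad/s); the robot touches nothing.
It fails at once if another thing on the table was moved by more than 30 mm (distance of any of spare_center, ink, tape, brayer, wrench from where it was at the start of the episode above 0.03 m).
It also fails if it takes over 72 s, if anything falls off the work surface, if the arm or the gripper's body presses on something with over 40 N, if the wrist force passes 120 N, or if a joint passes its speed limit or range.

## Working session

There is one attempt and no reset: what is moved stays moved. The work goes in short steps, Python scripts to look and compute and a tool call to move; the robot and the scene stay as the last step left them, time stands still between calls to the robot, and variables do not carry over. Pictures are saved under pics/ and viewed, about 8 in all and at most 12, crops included, and the job is handed in when it is done.

Besides the shell and the picture viewer there is one more tool, called after "Request:" as name(argument=value, ...) on one line, values as JSON. apply_moves: Moves the arm, as the interface text tells. Its arguments: {"type":"object","properties":{"targets":{"type":"array"},"newtons":{"type":"number"}},"required":["targets"]}

```bash
mkdir -p pics
cat > h.py <<'E'
import numpy as np, cv2
from station import monitor, eyes, order
def snap(n,f):
    im=eyes.read_camera(n); cv2.imwrite('pics/'+f,im[:,:,::-1]); return im
def ray(n,u,v,st=None):
    m=eyes.camera_model(n)
    d=np.array([(u-m['cx'])/m['fx'],-(v-m['cy'])/m['fy'],-1.])
    if n=='wrist':
        st=st or monitor.read_state(); T=np.eye(4);T[:3,:3]=st['ee_rot'];T[:3,3]=st['eef_pos']
        C=T@np.array(m['tool_from_camera'])
    else: C=np.linalg.inv(np.array(m['view']))
    return C[:3,3],C[:3,:3]@d
def atz(n,u,v,z,st=None):
    o,d=ray(n,u,v,st); return o+d*(z-o[2])/d[2]
def proj(n,p,st=None):
    m=eyes.camera_model(n)
    if n=='wrist':
        st=st or monitor.read_state(); T=np.eye(4);T[:3,:3]=st['ee_rot'];T[:3,3]=st['eef_pos']
        V=np.linalg.inv(T@np.array(m['tool_from_camera']))
    else: V=np.array(m['view'])
    q=V@np.append(p,1); return m['cx']+m['fx']*q[0]/-q[2], m['cy']+m['fy']*-q[1]/-q[2]
E
python3 - <<'E'
from h import *
snap('side','s0.png');snap('top','t0.png')
for n in('side','top','wrist'):
    m=eyes.camera_model(n);print(n,{k:(np.round(v,3).tolist()) for k,v in m.items() if not isinstance(v,str)})
s=monitor.read_state();print({k:np.round(v,3).tolist() for k,v in s.items()})
E
```

```text
side {'fx': 526.209, 'fy': 526.209, 'cx': 317.704, 'cy': 241.494, 'view': [[-0.986, -0.167, -0.015, 0.53], [0.097, -0.643, 0.759, -0.113], [-0.136, 0.747, 0.651, -1.111], [0.0, 0.0, 0.0, 1.0]]}
top {'fx': 482.393, 'fy': 482.393, 'cx': 317.741, 'cy': 240.475, 'view': [[-0.029, -0.999, -0.023, 0.081], [0.987, -0.033, 0.159, -0.529], [-0.16, -0.018, 0.987, -1.06], [0.0, 0.0, 0.0, 1.0]]}
wrist {'fx': 383.685, 'fy': 383.685, 'cx': 321.85, 'cy': 234.009, 'tool_from_camera': [[-0.0, 0.953, 0.302, 0.08], [1.0, 0.0, 0.0, -0.001], [0.0, 0.302, -0.953, -0.159], [0.0, 0.0, 0.0, 1.0]]}
{'time': 0.1, 'joint_positions': [1.094, 0.343, 1.525, -0.0, 1.275, -0.146], 'joint_velocities': [-0.001, -0.002, -0.003, -0.0, -0.0, 0.001], 'tau': [0.001, -43.2, -24.469, 0.072, 0.053, -0.0], 'eef_pos': [0.17, 0.496, 0.226], 'ee_rot': [[-0.946, 0.325, -0.001], [0.325, 0.946, -0.001], [0.0, -0.001, -1.0]], 'ft_force': [-0.104, -0.305, -0.195], 'wrist_torque': [0.003, 0.04, -0.03], 'gripper_width': 0.092}
```

View pics/s0.png

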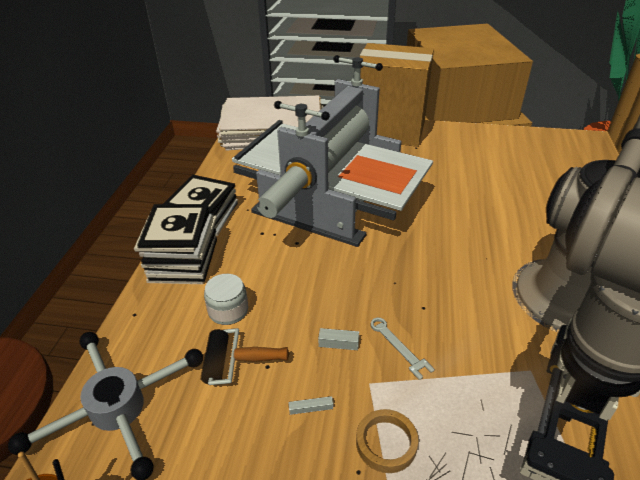

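View pics/t0.png

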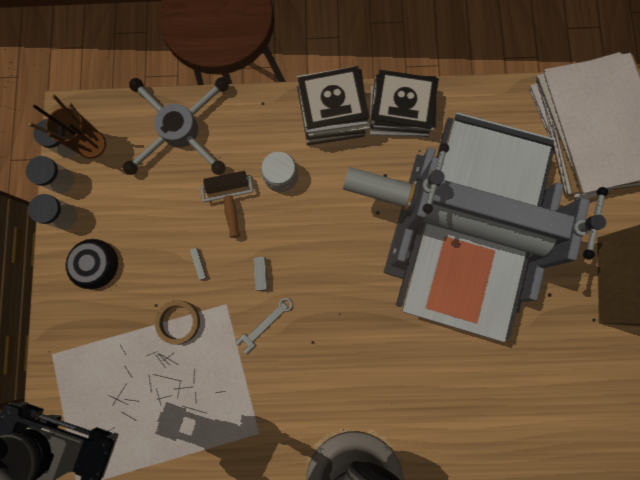

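The side view shows the key at about (311,405), the spare bar at (339,338), and the shaft end face at (268,208). In the top view the key is at (198,264), the spare at (261,273), and the shaft runs from (347,181) to (412,195). The keyway isn't visible in either, so it faces away from the robot. Next I'll locate the parts and enlarge the shaft.

Run:
```python
from h import *
for n,k in(('top',(198,264)),('side',(311,405)),('top',(261,273)),('side',(339,338))): print(n,atz(n,*k,.012).round(3))
print('end',atz('side',268,208,.16).round(3),atz('top',347,181,.16).round(3),atz('top',408,194,.16).round(3))
for n in('side','top'): print(ray(n,320,240)[0].round(3))
a=cv2.imread('pics/s0.png')[150:230,240:330]; b=cv2.imread('pics/t0.png')[155:220,335:425]; c=cv2.imread('pics/t0.png')[235:300,180:280]
f=lambda x,w,h:cv2.resize(x,(w,h),interpolation=cv2.INTER_CUBIC)
cv2.imwrite('pics/c0.png',np.hstack([f(a,400,356),f(b,400,289+67)]))
# key long axis in top view
cv2.imwrite('pics/c1.png',np.vstack([np.hstack([f(a,400,356),f(b,400,356)]),np.hstack([f(c,369,240),np.zeros((240,431,3),np.uint8)])]))
```

```text
top [0.49  0.348 0.012]
side [0.49  0.351 0.012]
top [0.464 0.2   0.012]
side [0.462 0.199 0.012]
end [0.639 0.002 0.16 ] [ 0.636 -0.002  0.16 ] [ 0.604 -0.127  0.16 ]
[0.382 0.846 0.817]
[0.355 0.044 1.133]
```

View pics/c1.png

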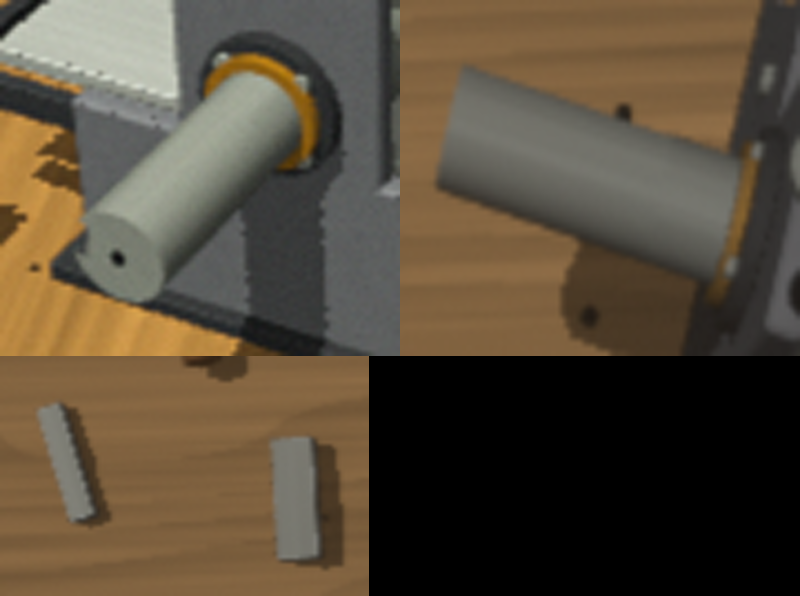

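The crop shows the notch at the left of the end face (crop pixel (85,262)), so the keyway faces away from the robot (about +x). It also confirms that the thin bar is the one at (0.49, 0.35). The tool always points down, so I'll turn the shaft by pressing the closed fingertips on its crown and dragging them towards the press's -x. First I'll go above the shaft.

Request:
apply_moves(targets=[[[-61,-39.2,-9.4],85,3],[[-61,-39.2,-9.4],85,3],[[-61,-39.2,-9.4],85,3],[[-61,-39.2,-9.4],85,3],[[-61,-39.2,-9.4],85,3]])

```text
time: 0.52
eef_pos: [0.299, 0.3327, 0.2534]
ee_rot: [[-0.573, 0.82, -0.0], [0.82, 0.573, -0.001], [-0.001, -0.001, -1.0]]
ft_force: [1.1, -0.2, 0.2]
gripper_width: 0.0629
```

```bash
cat >> h.py <<'E'
def to(p,yaw=None):
    "shift (cm, tool axes) and turn (deg) to bring TCP to p with tool y at world yaw (deg)"
    s=monitor.read_state(); R=np.array(s['ee_rot']); d=R.T@(np.array(p)-s['eef_pos'])*100
    y=np.degrees(np.arctan2(R[1,1],R[0,1])); t=0 if yaw is None else -((yaw-y+180)%360-180)
    print('t',round(s['time'],2),'pos',np.round(s['eef_pos'],4),'yaw',round(y,1),'F',np.round(s['ft_force'],1),'w',round(s['gripper_width'],4),'j6',round(s['joint_positions'][5],2),'-> shift',d.round(2),'turn',round(t,1))
E
python3 -c "
from h import *
to([.619,-.073,.32],-14.4)"
```

```text
t 0.52 pos [0.299  0.3327 0.2534] yaw 34.9 F [ 1.1 -0.2  0.2] w 0.0629 j6 0.06 -> shift [-51.59   3.    -6.63] turn 49.3
```

Request:
apply_moves(targets=[[[-51.6,3,-6.6],49,0],[[-51.6,3,-6.6],49,0],[[-51.6,3,-6.6],49,0],[[-51.6,3,-6.6],49,0],[[-51.6,3,-6.6],49,0]])

```text
time: 0.93
eef_pos: [0.427, 0.1701, 0.28]
ee_rot: [[0.016, 1.0, -0.001], [1.0, -0.016, -0.001], [-0.001, -0.001, -1.0]]
ft_force: [1.4, 1.5, -0.5]
gripper_width: 0.0298
```

```bash
python3 -c "
from h import *
to([.619,-.073,.32],-14.4)"
```

```text
t 0.93 pos [0.427  0.1701 0.28  ] yaw -0.9 F [ 1.4  1.5 -0.5] w 0.0298 j6 0.23 -> shift [-23.99  19.59  -3.99] turn 13.5
```

Request:
apply_moves(targets=[[[-24,19.6,-4],13.5,0],[[-24,19.6,-4],13.5,0],[[-24,19.6,-4],13.5,0],[[-24,19.6,-4],13.5,0],[[-24,19.6,-4],13.5,0]])

```text
time: 1.35
eef_pos: [0.5548, 0.0077, 0.3064]
ee_rot: [[0.25, 0.968, -0.001], [0.968, -0.25, -0.001], [-0.001, -0.001, -1.0]]
ft_force: [1.7, 1.7, 0.3]
gripper_width: 0.001
```

Request:
apply_moves(targets=[[[-7.5,8,-1.3],0,0],[[-7.5,8,-1.3],0,0],[[-7.5,8,-1.3],0,0],[[-7.5,8,-1.3],0,0],[[-7.5,8,-1.3],0,0]])

```text
time: 1.77
eef_pos: [0.6137, -0.0863, 0.318]
ee_rot: [[0.252, 0.968, -0.003], [0.968, -0.252, 0.0], [-0.001, -0.003, -1.0]]
ft_force: [-1.1, 0.5, -0.9]
gripper_width: 0.0002
```

```bash
python3 -c "
from h import *
to([.619,-.073,.32],-14.4)
snap('wrist','w0.png')"
```

```text
t 1.77 pos [ 0.6137 -0.0863  0.318 ] yaw -14.6 F [-1.1  0.5 -0.9] w 0.0002 j6 -0.01 -> shift [ 1.42  0.18 -0.2 ] turn -0.2
```

View pics/w0.png

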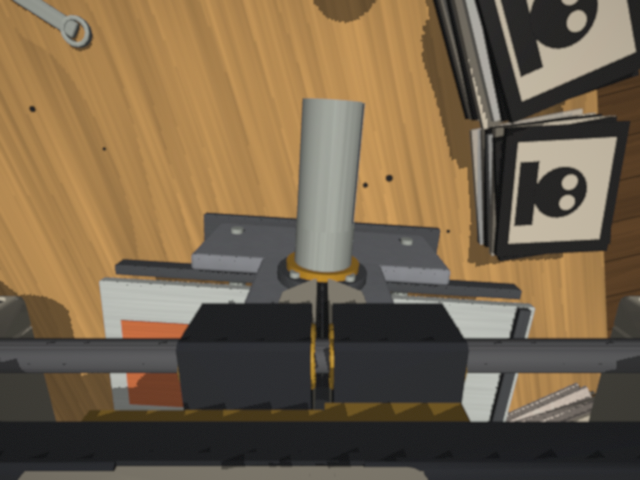

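The wrist view shows the shaft's free end at (302..363, 100) and its flange end at (297..352, 264). I'll get the axis from these.

```bash
python3 -c "
from h import *
a=atz('wrist',332.5,101,.16);b=atz('wrist',324.5,262,.165)
print(a.round(4),b.round(4),np.linalg.norm((a-b)[:2]));d=(a-b)[:2]/np.linalg.norm((a-b)[:2]);print(d,'jaw yaw',np.degrees(np.arctan2(d[1],d[0]))-90)
for u,v in((302,99),(363,102),(297,262),(352,266)):print(atz('wrist',u,v,.165).round(4))
"
```

```text
[ 0.6448 -0.0009  0.16  ] [ 0.6055 -0.1285  0.165 ] 0.13352598866908677
[0.29406871 0.95578428] jaw yaw -17.101701575838803
[0.6223 0.0063 0.165 ]
[ 0.6672 -0.0076  0.165 ]
[ 0.5822 -0.1225  0.165 ]
[ 0.628  -0.1382  0.165 ]
```

```bash
python3 -c "
from h import *
a=atz('top',346.3,178.2,.165);b=atz('top',408.9,193.9,.165);print(a,b,np.degrees(np.arctan2(*(a-b)[:2])))
to([.636,-.077,.195],-16.8)"
```

```text
[ 0.64038979 -0.00101523  0.165     ] [ 0.60236926 -0.1281375   0.165     ] 16.6512069503135
t 1.82 pos [ 0.6132 -0.085   0.3185] yaw -14.5 F [0.5 0.2 0.3] w 0.001 j6 -0.01 -> shift [ 1.35  2.04 12.34] turn 2.3
```

Request:
apply_moves(targets=[[[1.3,2,4],2.3,0],[[1.3,2,8],2.3,0],[[1.3,2,11.5],2.3,0],[[1.3,2,12.2],2.3,0],[[1.3,2,12.2],2.3,0]])

```text
time: 2.23
eef_pos: [0.6335, -0.0755, 0.1941]
ee_rot: [[0.287, 0.958, -0.009], [0.958, -0.287, 0.002], [-0.001, -0.01, -1.0]]
ft_force: [-0.2, 0.0, 1.1]
gripper_width: 0.0008
```

Request:
apply_moves(targets=[[[0,0,0.3],0,0],[[0,0,0.6],0,0],[[0,0,0.9],0,0],[[0,0,0.9],0,0]])

```text
time: 2.57
eef_pos: [0.6338, -0.0756, 0.1863]
ee_rot: [[0.287, 0.958, -0.007], [0.958, -0.287, 0.001], [-0.001, -0.007, -1.0]]
ft_force: [-0.6, 0.1, -0.5]
gripper_width: 0.0006
```

Request:
apply_moves(targets=[[[0,0,0.15],0,0],[[0,0,0.3],0,0],[[0,0,0.4],0,0],[[0,0,0.4],0,0]])

```text
time: 2.9
eef_pos: [0.6342, -0.0757, 0.1832]
ee_rot: [[0.288, 0.958, -0.006], [0.958, -0.288, 0.001], [-0.001, -0.006, -1.0]]
ft_force: [-1.0, -0.9, 3.1]
gripper_width: 0.0005
```

Request:
apply_moves(targets=[[[0,0,0.2],0,0],[[0,0,0.4],0,0],[[0,0,0.4],0,0]])

```text
time: 3.15
eef_pos: [0.6356, -0.0762, 0.1822]
ee_rot: [[0.288, 0.958, -0.0], [0.958, -0.288, -0.0], [-0.0, 0.0, -1.0]]
ft_force: [-0.9, 0.6, 12.0]
gripper_width: 0.0008
```

Request:
apply_moves(targets=[[[0,0,0.4],0,0],[[0,0,0.7],0,0],[[0,-0.4,0.7],0,0],[[0,-0.8,0.7],0,0],[[0,-1.2,0.7],0,0]])

```text
time: 3.57
eef_pos: [0.6341, -0.0756, 0.1826]
ee_rot: [[0.288, 0.957, 0.029], [0.957, -0.288, -0.007], [0.001, 0.03, -1.0]]
ft_force: [22.7, -5.3, 20.6]
gripper_width: 0.0009
```

Request:
apply_moves(targets=[[[0,-1.2,0.6],0,0],[[0,-1.5,0.6],0,0],[[0,-1.8,0.6],0,0],[[0,-1.8,0.6],0,0]])

```text
time: 3.9
eef_pos: [0.6249, -0.0726, 0.1849]
ee_rot: [[0.289, 0.956, 0.054], [0.957, -0.288, -0.013], [0.003, 0.056, -0.998]]
ft_force: [9.0, -1.9, 29.0]
gripper_width: 0.0003
```

```bash
python3 -c "
from h import *
im=np.hstack([cv2.resize(snap('side','s1.png')[140:230,220:320,::-1],(400,360),interpolation=cv2.INTER_CUBIC),cv2.resize(snap('top','t1.png')[150:240,320:420,::-1],(400,360),interpolation=cv2.INTER_CUBIC)])
cv2.imwrite('pics/c2.png',im);to([.636,-.077,.195],-16.8)"
```

```text
t 4.0 pos [ 0.6246 -0.0725  0.1849] yaw -16.8 F [ 9.1 -2.4 29.3] w 0.0004 j6 0.06 -> shift [-0.1   1.28 -0.94] turn 0.0
```

View pics/c2.png

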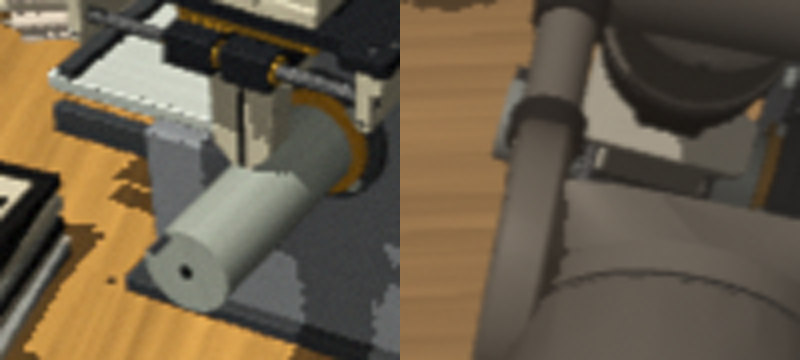

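The side crop shows the notch now at the upper left of the end face (crop (160,242), face centre (187,271)), so the shaft does turn with the drag. I'll keep dragging.

Request:
apply_moves(targets=[[[0,-0.9,0.7],0,0],[[0,-1.3,0.7],0,0],[[0,-1.7,0.7],0,0],[[0,-1.9,0.7],0,0]])

```text
time: 4.33
eef_pos: [0.6132, -0.0688, 0.1839]
ee_rot: [[0.289, 0.954, 0.074], [0.957, -0.289, -0.018], [0.004, 0.076, -0.997]]
ft_force: [7.6, -1.5, 20.9]
gripper_width: 0.0001
```

```bash
cat >> h.py <<'E'
E0=np.array([.6426,-.001,.16]);N=np.array([.957,-.289,0]);D=np.array([.289,.957,0])
def ang(u,v):
    "keyway angle (deg from up, + towards press +x) of a side-view pixel on the end face plane"
    o,d=ray('side',u,v); p=o+d*((E0-o)@D)/(d@D); q=p-E0; return np.degrees(np.arctan2(q@N,q[2])),q@N*1000,q[2]*1000
E
python3 -c "
from h import *
print('prev',ang(220+160/4,140+242/4),'centre',ang(220+187/4,140+271/4))
im=cv2.resize(snap('side','s2.png')[160:230,230:310,::-1],(800,600),interpolation=cv2.INTER_CUBIC)
cv2.imwrite('pics/c3.png',im);to([.636,-.077,.195],-16.8)"
```

```text
prev (np.float64(52.2885185502593), np.float64(15.446753766628682), np.float64(11.943553172137717)) centre (np.float64(167.55206356530164), np.float64(0.45200936223175403), np.float64(-2.047686251560682))
t 4.38 pos [ 0.6121 -0.0684  0.1835] yaw -16.8 F [ 2.1 -0.  23.5] w 0.0001 j6 0.06 -> shift [-0.13  2.61 -0.96] turn -0.0
```

View pics/c3.png

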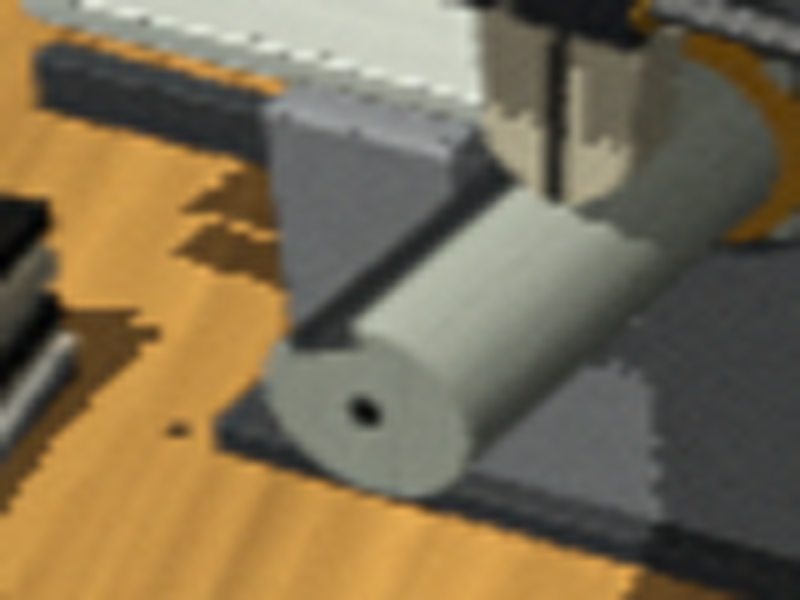

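The keyway groove is clearly visible now: its end runs from (292,343) to (357,347) in the crop, and the face centre is at (365,410).

```bash
python3 -c "
from h import *
for c in((365,410),(292,343),(352,349),(322,347),(352,325)):print(c,np.round(ang(230+c[0]/10,160+c[1]*70/600),1))
# predicted corners for angles
for th in(0,20,30,40):
  t=np.radians(th)
  r=[]
  for x,z in((-9.5,17),(9.5,17),(-9.5,23.1),(9.5,23.1)):
    p=E0+N*(x*np.cos(t)+z*np.sin(t))/1000+np.array([0,0,(z*np.cos(t)-x*np.sin(t))/1000]);u,v=proj('side',p);r.append((round((u-230)*10),round((v-160)*600/70)))
  print(th,r)
"
```

```text
(365, 410) [156.1   1.1  -2.5]
(292, 343) [54.  17.3 12.6]
(352, 349) [ 9.5  2.6 15.4]
(322, 347) [36.  10.  13.7]
(352, 325) [ 4.8  1.9 22.7]
0 [(402, 356), (323, 336), (400, 336), (320, 316)]
20 [(374, 342), (303, 345), (363, 320), (292, 324)]
30 [(360, 338), (296, 352), (345, 317), (281, 332)]
40 [(346, 335), (291, 361), (328, 315), (273, 341)]
```

Request:
apply_moves(targets=[[[0,0,-1.5],0,0],[[0,0,-2.0],0,0],[[0,0,-2.0],0,0],[[0,0,-2.0],0,0]])

```text
time: 4.72
eef_pos: [0.6103, -0.068, 0.2028]
ee_rot: [[0.289, 0.955, 0.07], [0.957, -0.288, -0.017], [0.004, 0.072, -0.997]]
ft_force: [-0.2, 0.2, 0.1]
gripper_width: 0.0007
```

```bash
python3 -c "
from h import *
to([.6224,-.092,.19],-16.8)"
```

```text
t 4.72 pos [ 0.6103 -0.068   0.2028] yaw -16.8 F [-0.2  0.2  0.1] w 0.0007 j6 0.06 -> shift [-1.95  1.76  1.4 ] turn -0.0
```

Request:
apply_moves(targets=[[[-1.9,1.7,0],0,0],[[-1.9,1.7,0.6],0,0],[[-1.9,1.7,1.3],0,0],[[-1.9,1.7,1.6],0,0],[[-1.9,1.7,1.6],0,0]])

```text
time: 5.13
eef_pos: [0.6211, -0.0908, 0.1859]
ee_rot: [[0.289, 0.955, 0.067], [0.957, -0.288, -0.016], [0.004, 0.068, -0.998]]
ft_force: [0.0, 0.6, 0.3]
gripper_width: -0.0002
```

Request:
apply_moves(targets=[[[0,0,0.5],0,0],[[0,0,0.9],0,0],[[0,-0.3,0.9],0,0],[[0,-0.6,0.9],0,0],[[0,-0.9,0.9],0,0]])

```text
time: 5.55
eef_pos: [0.621, -0.0904, 0.1835]
ee_rot: [[0.288, 0.953, 0.09], [0.958, -0.287, -0.023], [0.004, 0.093, -0.996]]
ft_force: [14.2, -5.2, 20.6]
gripper_width: 0.0005
```

Request:
apply_moves(targets=[[[0,-0.9,0.6],0,0],[[0,-1.2,0.6],0,0],[[0,-1.5,0.6],0,0],[[0,-1.5,0.6],0,0]])

```text
time: 5.88
eef_pos: [0.6138, -0.088, 0.184]
ee_rot: [[0.288, 0.951, 0.112], [0.958, -0.286, -0.029], [0.004, 0.115, -0.993]]
ft_force: [5.5, -2.4, 25.5]
gripper_width: 0.0003
```

Request:
apply_moves(targets=[[[0,0,-1.5],0,0],[[0,0,-3.0],0,0],[[0,0,-3.0],0,0]])

```text
time: 6.13
eef_pos: [0.6116, -0.0868, 0.2174]
ee_rot: [[0.287, 0.951, 0.118], [0.958, -0.285, -0.031], [0.004, 0.122, -0.993]]
ft_force: [0.3, -0.1, 1.1]
gripper_width: 0.0004
```

```bash
python3 -c "
from h import *
im=cv2.resize(snap('side','s3.png')[160:230,230:310,::-1],(400,300),interpolation=cv2.INTER_CUBIC)
w=cv2.resize(snap('wrist','w3.png')[30:330,160:560,::-1],(400,300))
cv2.imwrite('pics/c4.png',np.hstack([im,w]));to([.6224,-.092,.19],-16.8)"
```

```text
t 6.23 pos [ 0.6102 -0.0866  0.2137] yaw -16.7 F [-0.   0.5 -0.3] w 0.0003 j6 0.03 -> shift [-0.18  1.04  2.5 ] turn 0.1
```

View pics/c4.png

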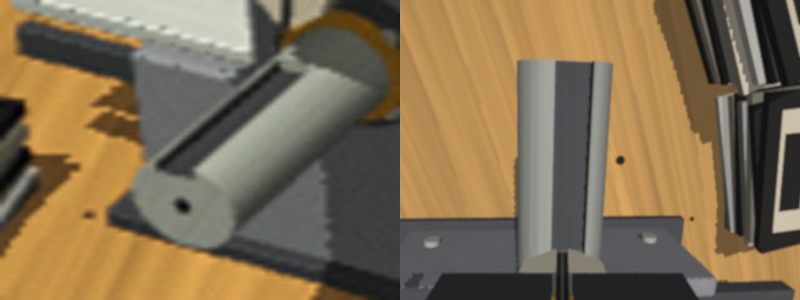

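The keyway is now near the top. In the wrist view its mouth at the free end spans about (557..595, 61) in the panel, between shaft edges 518 and 611. The side view has the groove corners at (157,166) and (196,180) and the face centre at (183,206).

```bash
python3 -c "
from h import *
s=monitor.read_state()
def pts(th):
  t=np.radians(th);return [E0+N*(x*np.cos(t)+z*np.sin(t))/1000+np.array([0,0,(z*np.cos(t)-x*np.sin(t))/1000]) for x,z in((-9.5,17),(9.5,17),(-9.5,23.1),(9.5,23.1))]
for th in(0,5,10,15,20):
  print(th,'side',[(round((u-230)*5),round((v-160)*300/70)) for u,v in(proj('side',p) for p in pts(th))],'wrist',[(round(u-160+400),round(v-30)) for u,v in(proj('wrist',p,s) for p in pts(th))])
print('c',[(u-230)*5 for u in proj('side',E0)[:1]],(proj('side',E0)[1]-160)*300/70)
for k in(-25,25):
  u,v=proj('wrist',E0+N*k/1000,s);print('edge',u+240,v-30)
"
```

```text
0 side [(201, 178), (161, 168), (200, 168), (160, 158)] wrist [(543, 60), (582, 60), (544, 59), (584, 59)]
5 side [(198, 176), (158, 169), (195, 165), (156, 158)] wrist [(546, 60), (585, 60), (548, 59), (588, 60)]
10 side [(194, 174), (156, 170), (191, 163), (152, 159)] wrist [(549, 60), (587, 61), (553, 59), (591, 60)]
15 side [(191, 172), (153, 171), (186, 162), (149, 160)] wrist [(553, 60), (589, 61), (558, 59), (595, 60)]
20 side [(187, 171), (151, 173), (182, 160), (146, 162)] wrist [(557, 60), (591, 61), (562, 59), (598, 60)]
c [np.float64(184.30195003316527)] 201.50522549681105
edge 510.4968697418684 61.64157366390907
edge 605.563144892727 62.37115674248389
```

Both views put the keyway at about +6°. The drags have also tilted the tool by 7°. Pushing the shaft sideways from its -x side while sliding down should fix both, so I'll go there.

Request:
apply_moves(targets=[[[1,-4,0],0,0],[[2,-6,0],0,0],[[2,-6,3],0,0],[[2,-6,6.5],0,0],[[2,-6,6.5],0,0]])

```text
time: 6.65
eef_pos: [0.5618, -0.0509, 0.1351]
ee_rot: [[0.287, 0.953, 0.099], [0.958, -0.286, -0.026], [0.003, 0.103, -0.995]]
ft_force: [-1.7, 0.3, -1.1]
gripper_width: -0.0
```

Request:
apply_moves(targets=[[[0,0.5,0],0,0],[[0,1,0],0,0],[[0,1.5,0],0,0],[[0,1.5,0],0,0]])

```text
time: 6.98
eef_pos: [0.5782, -0.0559, 0.1383]
ee_rot: [[0.287, 0.952, 0.103], [0.958, -0.286, -0.027], [0.004, 0.106, -0.994]]
ft_force: [-0.2, -0.4, 0.2]
gripper_width: 0.0004
```

Request:
apply_moves(targets=[[[0,0.5,0],0,0],[[0,1,0],0,0],[[0,1.4,0],0,0],[[0,1.8,0],0,0],[[0,1.8,0],0,0]])

```text
time: 7.4
eef_pos: [0.5837, -0.0575, 0.1364]
ee_rot: [[0.287, 0.955, 0.074], [0.958, -0.286, -0.02], [0.002, 0.077, -0.997]]
ft_force: [-38.2, 9.6, 7.1]
gripper_width: 0.0003
```

Request:
apply_moves(targets=[[[0,1.4,0],0,0],[[0,1.5,0],0,0],[[0,1.5,0],0,0],[[0,1.5,0],0,0]])

```text
time: 7.73
eef_pos: [0.5827, -0.0573, 0.1326]
ee_rot: [[0.286, 0.957, 0.037], [0.958, -0.286, -0.011], [0.0, 0.038, -0.999]]
ft_force: [-47.9, 12.2, 8.1]
gripper_width: 0.0005
```

Request:
apply_moves(targets=[[[0,1.4,0],0,0],[[0,1.5,0],0,0],[[0,1.5,0],0,0],[[0,1.5,0],0,0]])

```text
time: 8.07
eef_pos: [0.5814, -0.057, 0.1288]
ee_rot: [[0.285, 0.958, -0.001], [0.958, -0.285, -0.002], [-0.002, -0.001, -1.0]]
ft_force: [-50.7, 12.6, 11.6]
gripper_width: 0.0004
```

The tilt is gone. I'll back off, rise and look.

Request:
apply_moves(targets=[[[0,-1,0],0,0],[[0,-2.5,0],0,0],[[0,-2.5,-4],0,0],[[0,-2.5,-8],0,0],[[0,-2.5,-12],0,0]])

```text
time: 8.48
eef_pos: [0.5573, -0.0496, 0.2511]
ee_rot: [[0.285, 0.958, -0.001], [0.958, -0.285, -0.001], [-0.002, -0.001, -1.0]]
ft_force: [2.3, -0.4, 0.3]
gripper_width: 0.0003
```

Request:
apply_moves(targets=[[[0,2,-3],0,3],[[0,4,-7],0,4],[[0,6.7,-7],0,4],[[0,6.7,-7],0,4],[[0,6.7,-7],0,4]])

```text
time: 8.9
eef_pos: [0.6224, -0.0691, 0.3211]
ee_rot: [[0.286, 0.958, -0.001], [0.958, -0.286, -0.002], [-0.002, -0.0, -1.0]]
ft_force: [-0.6, 0.8, -1.3]
gripper_width: 0.0291
```

```bash
python3 -c "
from h import *
to([.6224,-.092,.19],-16.8);s=monitor.read_state()
w=cv2.resize(snap('wrist','w4.png')[60:260,220:440,::-1],(440,400),interpolation=cv2.INTER_CUBIC)
im=cv2.resize(snap('side','s4.png')[160:230,230:310,::-1],(360,400),interpolation=cv2.INTER_CUBIC)
print(np.round(s['ee_rot'],3).tolist())
for k in(-25,25):
  u,v=proj('wrist',E0+N*k/1000,s);print('edge',(u-220)*2,(v-60)*2)
for th in(-15,-10,-5,0,5):
  t=np.radians(th)
  P=[E0+N*(x*np.cos(t)+z*np.sin(t))/1000+np.array([0,0,(z*np.cos(t)-x*np.sin(t))/1000]) for x,z in((-9.5,17),(9.5,17),(-9.5,23.1),(9.5,23.1))]
  print(th,'side',[(round((u-230)*4.5),round((v-160)*400/70)) for u,v in(proj('side',p) for p in P)],'wrist',[(round(2*(u-220)),round(2*(v-60))) for u,v in(proj('wrist',p,s) for p in P)])
print('c',[(u-230)*4.5 for u in proj('side',E0)[:1]],(proj('side',E0)[1]-160)*400/70)
cv2.imwrite('pics/c5.png',np.hstack([im,w]))"
```

```text
t 8.9 pos [ 0.6224 -0.0691  0.3211] yaw -16.6 F [-0.6  0.8 -1.3] w 0.0291 j6 0.06 -> shift [-2.17  0.65 13.11] turn 0.2
[[0.286, 0.958, -0.001], [0.958, -0.286, -0.002], [-0.002, -0.0, -1.0]]
edge 137.01941741014684 129.55547207520632
edge 261.4485883374175 129.93620686869107
-15 side [(189, 247), (154, 223), (191, 235), (156, 211)] wrist [(164, 131), (212, 131), (159, 131), (208, 132)]
-10 side [(187, 244), (151, 223), (188, 231), (152, 210)] wrist [(167, 131), (216, 131), (163, 131), (213, 132)]
-5 side [(184, 241), (148, 224), (184, 227), (148, 210)] wrist [(170, 131), (220, 131), (168, 132), (219, 132)]
0 side [(181, 238), (145, 224), (180, 224), (144, 211)] wrist [(174, 131), (224, 131), (173, 132), (224, 132)]
5 side [(178, 235), (143, 225), (176, 221), (141, 211)] wrist [(178, 131), (228, 131), (179, 132), (230, 132)]
c [np.float64(165.87175502984874)] 268.6736339957481
```

View pics/c5.png

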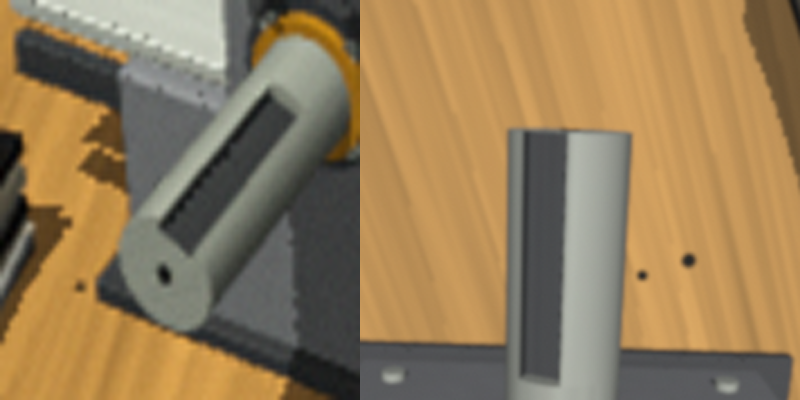

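It overshot: the groove mouth is at panel x 521..566 against shaft edges 508..631, which puts the keyway at about -25°. To keep the tool from tilting again, I'll do the return drag (+n, about 11 mm) in one call: press, drag, lift.

```bash
python3 -c "
from h import *
to([.6075,-.0896,.19],-16.7)"
```

```text
t 9.0 pos [ 0.621  -0.0685  0.3205] yaw -16.6 F [ 0.1 -0.3 -0.8] w 0.0366 j6 0.06 -> shift [-2.38 -0.66 13.06] turn 0.1
```

Request:
apply_moves(targets=[[[-2.4,-0.7,4],0,0],[[-2.4,-0.7,8],0,0],[[-2.4,-0.7,11],0,0],[[-2.4,-0.7,13],0,0],[[-2.4,-0.7,13.1],0,0]])

```text
time: 9.42
eef_pos: [0.6051, -0.0892, 0.1866]
ee_rot: [[0.286, 0.958, -0.007], [0.958, -0.286, -0.0], [-0.002, -0.007, -1.0]]
ft_force: [0.1, -0.6, 1.0]
gripper_width: 0.0109
```

Request:
apply_moves(targets=[[[0,0,0],0,0],[[0,0,0],0,0]])

```text
time: 9.58
eef_pos: [0.6042, -0.0889, 0.1867]
ee_rot: [[0.285, 0.958, -0.008], [0.958, -0.285, 0.0], [-0.002, -0.008, -1.0]]
ft_force: [0.2, 0.1, -0.3]
gripper_width: 0.0008
```

Request:
apply_moves(targets=[[[0,0,1.2],0,0],[[0,0.5,1.3],0,0],[[0,1.0,1.3],0,0],[[0,1.4,1.3],0,0],[[0,1.4,-1.5],0,0]])

```text
time: 10.0
eef_pos: [0.6161, -0.0924, 0.2028]
ee_rot: [[0.285, 0.958, -0.01], [0.958, -0.285, 0.0], [-0.002, -0.01, -1.0]]
ft_force: [-0.3, -0.4, -1.8]
gripper_width: 0.0005
```

Request:
apply_moves(targets=[[[0,0,-3],0,0],[[2,0,-9],0,4],[[2,0,-11],0,4],[[2,0,-11],0,4]])

```text
time: 10.33
eef_pos: [0.6253, -0.0723, 0.3233]
ee_rot: [[0.284, 0.959, 0.006], [0.959, -0.284, -0.003], [-0.001, 0.007, -1.0]]
ft_force: [1.1, -0.3, 2.1]
gripper_width: 0.016
```

```bash
cat >> h.py <<'E'
def pics(tag):
    s=monitor.read_state(); print(np.round(s['ee_rot'],3).tolist(),np.round(s['eef_pos'],4))
    w=cv2.resize(snap('wrist','w%s.png'%tag)[60:260,220:440,::-1],(440,400),interpolation=cv2.INTER_CUBIC)
    im=cv2.resize(snap('side','s%s.png'%tag)[160:230,230:310,::-1],(360,400),interpolation=cv2.INTER_CUBIC)
    print('edges',[round(2*(proj('wrist',E0+N*k,s)[0]-220)+360) for k in(-.025,.025)])
    for th in range(-20,25,5):
        t=np.radians(th)
        P=[E0+N*(x*np.cos(t)+z*np.sin(t))/1000+np.array([0,0,(z*np.cos(t)-x*np.sin(t))/1000]) for x,z in((-9.5,17),(9.5,17),(-9.5,23.1),(9.5,23.1))]
        print(th,'wrist floorL,R mouthL,R',[round(2*(proj('wrist',p,s)[0]-220)+360) for p in P])
    cv2.imwrite('pics/c%s.png'%tag,np.hstack([im,w]))
E
python3 -c "
from h import *
pics('6')"
```

```text
[[0.284, 0.959, 0.006], [0.959, -0.284, -0.003], [-0.001, 0.007, -1.0]] [ 0.6253 -0.0723  0.3233]
edges [486, 610]
-20 wrist floorL,R mouthL,R [509, 555, 503, 550]
-15 wrist floorL,R mouthL,R [512, 560, 507, 556]
-10 wrist floorL,R mouthL,R [515, 564, 512, 561]
-5 wrist floorL,R mouthL,R [519, 568, 517, 567]
0 wrist floorL,R mouthL,R [522, 572, 522, 572]
5 wrist floorL,R mouthL,R [526, 576, 527, 578]
10 wrist floorL,R mouthL,R [530, 579, 533, 583]
15 wrist floorL,R mouthL,R [535, 583, 538, 587]
20 wrist floorL,R mouthL,R [539, 585, 544, 591]
```

View pics/c6.png

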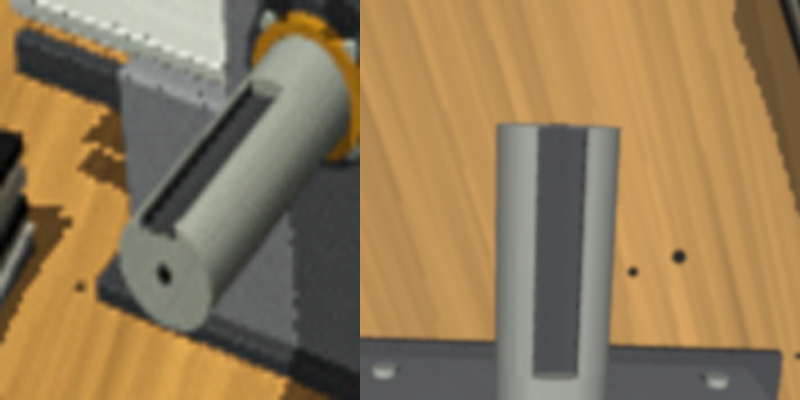

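The edges read 497..620 and the groove 537..587. Correcting for the 10 px offset gives a keyway angle of about +4.5°, inside tolerance. Next I'll grip lightly across the shaft to find its true axis in the tool's own coordinates.

Request:
apply_moves(targets=[[[0,0,0],0,9.1],[[0,0,3],0,9.1],[[0,0,6],0,9.1],[[0,0,9],0,9.1],[[0,0,10],0,9.1]], newtons=12)

```text
time: 10.85
eef_pos: [0.6198, -0.0725, 0.2096]
ee_rot: [[0.285, 0.959, -0.015], [0.959, -0.285, 0.002], [-0.003, -0.015, -1.0]]
ft_force: [-0.8, 0.4, -0.8]
gripper_width: 0.0574
```

Request:
apply_moves(targets=[[[0,0,0],0,9.1],[[0,0,3],0,9.1],[[0,0,6],0,9.1],[[0,0,7],0,9.1],[[0,0,7],0,4]])

```text
time: 11.27
eef_pos: [0.6175, -0.0723, 0.1376]
ee_rot: [[0.285, 0.958, -0.02], [0.959, -0.285, 0.003], [-0.003, -0.02, -1.0]]
ft_force: [-0.9, 0.2, -0.3]
gripper_width: 0.0843
```

Request:
apply_moves(targets=[[[0,0,0],0,4],[[0,0,0],0,4],[[0,0,0],0,4],[[0,0,0],0,4],[[0,0,0],0,4]])

```text
time: 11.68
eef_pos: [0.6191, -0.0727, 0.139]
ee_rot: [[0.285, 0.958, -0.015], [0.959, -0.285, 0.002], [-0.003, -0.015, -1.0]]
ft_force: [14.7, -3.7, -7.3]
gripper_width: 0.0528
```

Request:
apply_moves(targets=[[[0,0,0],0,4],[[0,0,0],0,4]])

```text
time: 11.85
eef_pos: [0.6208, -0.0732, 0.1392]
ee_rot: [[0.285, 0.958, -0.011], [0.958, -0.285, 0.001], [-0.003, -0.011, -1.0]]
ft_force: [7.2, -2.1, -6.0]
gripper_width: 0.0498
```

Request:
apply_moves(targets=[[[0,0,0],0,4],[[0,0,0],0,4],[[0,0,0],0,4]])

```text
time: 12.1
eef_pos: [0.6208, -0.0732, 0.1392]
ee_rot: [[0.285, 0.958, -0.011], [0.958, -0.285, 0.001], [-0.003, -0.011, -1.0]]
ft_force: [1.1, 0.4, -3.8]
gripper_width: 0.0498
```

The grip is centred: width 49.8 mm, and the axis matches my estimate to within 0.5 mm. I'll release, rise and head for the key.

Request:
apply_moves(targets=[[[0,0,0],0,8],[[0,0,0],0,8],[[0,0,0],0,8],[[0,0,-4],0,8],[[0,0,-8],0,8]])

```text
time: 12.52
eef_pos: [0.6202, -0.0729, 0.2179]
ee_rot: [[0.285, 0.958, -0.017], [0.958, -0.285, 0.002], [-0.003, -0.017, -1.0]]
ft_force: [1.8, -0.1, 0.9]
gripper_width: 0.0776
```

Request:
apply_moves(targets=[[[0,0,-4],0,8],[[0,0,-8],0,8],[[0,0,-8],0,6],[[0,0,-8],0,5]])

```text
time: 12.85
eef_pos: [0.6224, -0.0732, 0.3013]
ee_rot: [[0.285, 0.958, -0.011], [0.958, -0.285, 0.001], [-0.003, -0.011, -1.0]]
ft_force: [0.1, 0.9, -0.3]
gripper_width: 0.0708
```

```bash
python3 -c "
from h import *
pa=atz('top',193.5,248.3,.016);pb=atz('top',202.2,279.4,.016);print(pa,pb,(pa+pb)/2,np.degrees(np.arctan2(*(pa-pb)[1::-1])))
to([.49,.35,.2],-74)"
```

```text
[0.52688281 0.35757825 0.016     ] [0.45300384 0.33634653 0.016     ] [0.48994333 0.34696239 0.016     ] 16.033868448115086
t 12.85 pos [ 0.6224 -0.0732  0.3013] yaw -16.6 F [ 0.1  0.9 -0.3] w 0.0708 j6 0.05 -> shift [ 36.81 -24.66  10.29] turn 57.4
```

Request:
apply_moves(targets=[[[36.8,-24.7,8],57.4,4],[[36.8,-24.7,8],57.4,4],[[36.8,-24.7,8],57.4,4],[[36.8,-24.7,8],57.4,4],[[36.8,-24.7,8],57.4,4]])

```text
time: 13.27
eef_pos: [0.5607, 0.119, 0.2623]
ee_rot: [[0.785, 0.62, -0.016], [0.62, -0.785, 0.002], [-0.012, -0.011, -1.0]]
ft_force: [0.3, 0.8, 0.1]
gripper_width: 0.0414
```

```bash
python3 -c "
from h import *
to([.49,.3475,.2],-74)"
```

```text
t 13.27 pos [0.5607 0.119  0.2623] yaw -51.7 F [0.3 0.8 0.1] w 0.0414 j6 0.98 -> shift [  8.69 -22.24   6.38] turn 22.3
```

Request:
apply_moves(targets=[[[8.7,-22.2,7],22.3,5],[[8.7,-22.2,7],22.3,5],[[8.7,-22.2,7],22.3,5],[[8.7,-22.2,7],22.3,5],[[8.7,-22.2,7],22.3,5]])

```text
time: 13.68
eef_pos: [0.5028, 0.3032, 0.2056]
ee_rot: [[0.962, 0.273, -0.018], [0.273, -0.962, 0.001], [-0.018, -0.006, -1.0]]
ft_force: [1.2, 0.3, 0.0]
gripper_width: 0.0499
```

Request:
apply_moves(targets=[[[0.3,-3,1],0,5],[[0.3,-3,1],0,5],[[0.3,-3,1],0,5]])

```text
time: 13.93
eef_pos: [0.4955, 0.3338, 0.1934]
ee_rot: [[0.961, 0.276, -0.022], [0.276, -0.961, -0.002], [-0.022, -0.005, -1.0]]
ft_force: [0.4, 0.3, -0.1]
gripper_width: 0.0502
```

```bash
python3 -c "
from h import *
to([.49,.3475,.12],-74)"
```

```text
t 13.93 pos [0.4955 0.3338 0.1934] yaw -74.0 F [ 0.4  0.3 -0.1] w 0.0502 j6 1.75 -> shift [ 0.01 -1.43  7.35] turn 0.0
```

Request:
apply_moves(targets=[[[0,-1.4,3],0,5],[[0,-1.4,6],0,5],[[0,-1.4,9],0,5],[[0,-1.4,9.5],0,5],[[0,-1.4,9.5],0,5]])

```text
time: 14.35
eef_pos: [0.4888, 0.3451, 0.0967]
ee_rot: [[0.961, 0.275, -0.027], [0.275, -0.962, -0.004], [-0.027, -0.003, -1.0]]
ft_force: [0.6, 0.4, 0.7]
gripper_width: 0.0501
```

Request:
apply_moves(targets=[[[0,0,0],0,5],[[0,0,0],0,5]])

```text
time: 14.52
eef_pos: [0.4902, 0.3448, 0.0986]
ee_rot: [[0.962, 0.274, -0.024], [0.274, -0.962, -0.003], [-0.024, -0.004, -1.0]]
ft_force: [0.0, 0.4, 0.1]
gripper_width: 0.0502
```

```bash
python3 -c "
from h import *
to([.49,.3475,.008],-74);s=monitor.read_state()
snap('wrist','w7.png')
p=np.array([.49,.3475,.016]);k=np.radians(16);a=np.array([np.cos(k),np.sin(k),0]);b=np.array([-np.sin(k),np.cos(k),0])
for i in(-1,1):
  for j in(-1,1): print(np.round(proj('wrist',p+a*i*.038+b*j*.008,s)))
"
```

```text
t 14.52 pos [0.4902 0.3448 0.0986] yaw -74.1 F [0.  0.4 0.1] w 0.0502 j6 1.77 -> shift [ 0.27 -0.23  9.05] turn -0.1
[327. 291.]
[304. 291.]
[328. 183.]
[302. 183.]
```

View pics/w7.png

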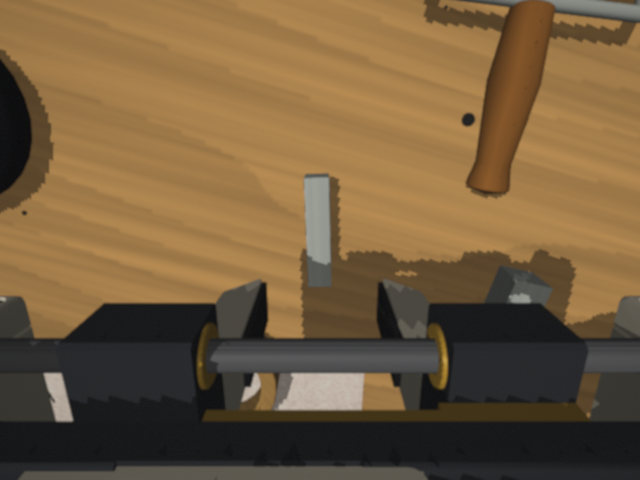

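The wrist view shows the key's top face from (305..329, 176) to (308..330, 286), midway between the fingers (near u 321). That fits the estimate to a few mm. I'll descend and grip the upper half of the key.

Request:
apply_moves(targets=[[[0.5,-0.1,3],0,5],[[0.5,-0.1,6],0,5],[[0.5,-0.1,8],0,5],[[0.5,-0.1,8.8],0,5],[[0.5,-0.1,8.9],0,5]], newtons=25)

```text
time: 14.98
eef_pos: [0.4923, 0.3468, 0.009]
ee_rot: [[0.962, 0.274, -0.025], [0.274, -0.962, -0.004], [-0.025, -0.003, -1.0]]
ft_force: [-0.1, -0.6, 0.6]
gripper_width: 0.05
```

Request:
apply_moves(targets=[[[0,0,0],0,4],[[0,0,0],0,3]])

```text
time: 15.15
eef_pos: [0.4935, 0.3474, 0.0108]
ee_rot: [[0.962, 0.274, -0.022], [0.274, -0.962, -0.002], [-0.022, -0.004, -1.0]]
ft_force: [-0.8, 0.4, 0.2]
gripper_width: 0.0407
```

Now at 0.0108, so I'll go 2.5 mm lower and close.

Request:
apply_moves(targets=[[[0,0,0.25],0,3],[[0,0,0.25],0,1.2],[[0,0,0.25],0,1],[[0,0,0.25],0,1],[[0,0,0.25],0,1]])

```text
time: 15.57
eef_pos: [0.4937, 0.3477, 0.009]
ee_rot: [[0.962, 0.274, -0.021], [0.274, -0.962, -0.001], [-0.021, -0.004, -1.0]]
ft_force: [-1.3, 0.1, 3.7]
gripper_width: 0.0156
```

Request:
apply_moves(targets=[[[0,0,0],0,1],[[0,0,0],0,1],[[0,0,0],0,1]])

```text
time: 15.82
eef_pos: [0.4937, 0.3477, 0.0091]
ee_rot: [[0.962, 0.274, -0.021], [0.274, -0.962, -0.001], [-0.021, -0.004, -1.0]]
ft_force: [-0.7, 0.2, 0.2]
gripper_width: 0.0161
```

Width 16.1 mm: the key is held, with the TCP 9 mm above its bottom. I'll lift and carry it over.

Request:
apply_moves(targets=[[[0,0,-2],0,1],[[0,0,-6],0,1],[[0,0,-10],0,1],[[0,0,-14],0,1],[[0,0,-18],0,1]])

```text
time: 16.23
eef_pos: [0.497, 0.3476, 0.1904]
ee_rot: [[0.962, 0.274, -0.023], [0.274, -0.962, -0.002], [-0.022, -0.004, -1.0]]
ft_force: [1.2, 0.4, -1.6]
gripper_width: 0.0158
```

```bash
python3 -c "
from h import *
to([.6281,-.0489,.25],-16.8)"
```

```text
t 16.23 pos [0.497  0.3476 0.1904] yaw -74.1 F [ 1.2  0.4 -1.6] w 0.0158 j6 1.77 -> shift [ 1.62 41.7  -6.17] turn -57.3
```

Request:
apply_moves(targets=[[[0,0,-6],0,1],[[1.6,41.7,-8],-57.3,1],[[1.6,41.7,-8],-57.3,1],[[1.6,41.7,-8],-57.3,1],[[1.6,41.7,-8],-57.3,1]])

```text
time: 16.65
eef_pos: [0.5471, 0.1977, 0.2447]
ee_rot: [[0.728, 0.685, -0.023], [0.685, -0.728, -0.002], [-0.018, -0.014, -1.0]]
ft_force: [0.7, 0.3, -2.3]
gripper_width: 0.0159
```

```bash
python3 -c "
from h import *
to([.6281,-.0489,.25],-16.8)"
```

```text
t 16.65 pos [0.5471 0.1977 0.2447] yaw -46.7 F [ 0.7  0.3 -2.3] w 0.0159 j6 1.03 -> shift [-11.01  23.5   -0.66] turn -29.9
```

Request:
apply_moves(targets=[[[-11,23.5,-0.7],-29.9,1],[[-11,23.5,-0.7],-29.9,1],[[-11,23.5,-0.7],-29.9,1],[[-11,23.5,-0.7],-29.9,1],[[-11,23.5,-0.7],-29.9,1]])

```text
time: 17.07
eef_pos: [0.6092, 0.0078, 0.2487]
ee_rot: [[0.283, 0.959, -0.024], [0.959, -0.283, -0.002], [-0.009, -0.023, -1.0]]
ft_force: [1.1, 1.4, -1.4]
gripper_width: 0.0157
```

```bash
python3 -c "
from h import *
to([.6281,-.0489,.22],-16.8)"
```

```text
t 17.07 pos [0.6092 0.0078 0.2487] yaw -16.5 F [ 1.1  1.4 -1.4] w 0.0157 j6 0.18 -> shift [-4.87  3.49  2.83] turn 0.3
```

Request:
apply_moves(targets=[[[-4.9,3.5,1],0.3,1],[[-4.9,3.5,2.6],0.3,1],[[-4.9,3.5,2.6],0.3,1],[[-4.9,3.5,2.6],0.3,1]])

```text
time: 17.4
eef_pos: [0.6274, -0.0504, 0.2202]
ee_rot: [[0.291, 0.956, -0.028], [0.957, -0.291, -0.001], [-0.009, -0.027, -1.0]]
ft_force: [0.7, 0.7, -1.3]
gripper_width: 0.0155
```

Request:
apply_moves(targets=[[[0,0,0],0,1],[[0,0,0],0,1]])

```text
time: 17.57
eef_pos: [0.6272, -0.0494, 0.2205]
ee_rot: [[0.29, 0.957, -0.028], [0.957, -0.29, -0.001], [-0.009, -0.027, -1.0]]
ft_force: [-0.0, 1.0, -1.2]
gripper_width: 0.0155
```

```bash
python3 -c "
from h import *
to([.6281,-.0489,.205],-16.8)
s=monitor.read_state();print(np.round(s['ee_rot'],3).tolist())
w=cv2.resize(snap('wrist','w8.png')[80:340,200:460,::-1],(400,400),interpolation=cv2.INTER_CUBIC)
im=cv2.resize(snap('side','s8.png')[130:230,230:330,::-1],(400,400),interpolation=cv2.INTER_CUBIC)
cv2.imwrite('pics/c8.png',np.hstack([im,w]))
print('free end row',proj('wrist',E0+[0,0,.02],s))"
```

```text
t 17.57 pos [ 0.6272 -0.0494  0.2205] yaw -16.9 F [-0.   1.  -1.2] w 0.0155 j6 0.1 -> shift [0.08 0.11 1.55] turn -0.1
[[0.29, 0.957, -0.028], [0.957, -0.29, -0.001], [-0.009, -0.027, -1.0]]
free end row (np.float64(322.2045159007041), np.float64(172.6526843166285))
```

View pics/c8.png

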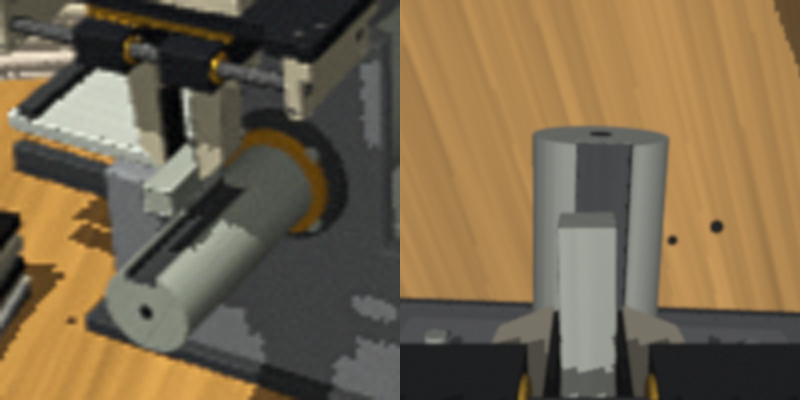

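Here I see the key's front end at panel (558..615, 220). The groove at the free end is 577..627, between shaft edges 534..668, so the keyway is near 0° but the key sits left of the groove there. Either the shaft's yaw estimate is off or the wrist camera is biased. I'll fit the edges numerically.

Run:
```python
from h import *
s=monitor.read_state()
im=cv2.cvtColor(cv2.imread('pics/w8.png'),cv2.COLOR_BGR2HSV).astype(int)
S=im[:,:,1];V=im[:,:,2];obs=[]
for v in range(176,272,8):
    m=np.where(S[v,270:400]<70)[0]+270
    m=m[(m>275)&(m<385)]
    g=[ (u) for u in range(m.min(),m.max())]
    row=V[v]; d=np.diff(row)
    # groove mouth = dark band
    k=np.where(row[m.min()+8:m.max()-8]<105)[0]+m.min()+8
    obs.append((v,m.min(),m.max()+1,(k.min(),k.max()+1) if len(k) else None))
    print(*obs[-1])
def sil(off,yaw,side,pts):
    # silhouette pixel at row v: project crude tangent line
    y=np.radians(yaw); d=np.array([-np.sin(y),np.cos(y),0]); n=np.array([np.cos(y),np.sin(y),0])
    P0=E0-.073*D+N*off
    T=np.eye(4);T[:3,:3]=s['ee_rot'];T[:3,3]=s['eef_pos'];C=(T@np.array(eyes.camera_model('wrist')['tool_from_camera']))[:3,3]
    q=C-P0; a,h=q@n,q[2]; r=.025; ph=np.arctan2(h,a); be=np.arccos(r/np.hypot(a,h)); t=ph+side*be
    L=[proj('wrist',P0+d*k+n*r*np.cos(t)+np.array([0,0,r*np.sin(t)]),s) for k in np.linspace(-.02,.075,40)]
    L=np.array(L)[::-1]; return np.interp(pts,L[:,1],L[:,0])
vs=[o[0] for o in obs]; l=np.array([o[1] for o in obs]); r=np.array([o[2] for o in obs])
for yaw in(-15,-16.7,-18,-19,-20):
    A=sil(0,yaw,1,vs);B=sil(0,yaw,-1,vs)
    print(yaw,'L res',np.round(l-A,1)[::3],'R res',np.round(r-B,1)[::3],'slope L,R',np.polyfit(vs,l-A,1)[0].round(4),np.polyfit(vs,r-B,1)[0].round(4))
```

```text
176 287 374 (np.int64(315), np.int64(352))
184 287 373 (np.int64(315), np.int64(351))
192 287 373 (np.int64(314), np.int64(351))
200 287 372 (np.int64(314), np.int64(350))
208 287 372 (np.int64(314), np.int64(350))
216 287 371 (np.int64(314), np.int64(350))
224 287 370 (np.int64(304), np.int64(349))
232 287 370 (np.int64(341), np.int64(349))
240 287 370 (np.int64(341), np.int64(348))
248 287 369 (np.int64(341), np.int64(348))
256 287 368 (np.int64(341), np.int64(347))
264 287 368 (np.int64(341), np.int64(347))
-15 L res [11.9 10.2  8.5  6.8] R res [11.2  9.2  7.2  6.2] slope L,R -0.0702 -0.0673
-16.7 L res [8.3 7.4 6.5 5.6] R res [7.6 6.4 5.2 5. ] slope L,R -0.0377 -0.0346
-18 L res [5.6 5.3 5.  4.7] R res [4.8 4.2 3.6 4. ] slope L,R -0.0128 -0.0096
-19 L res [3.5 3.6 3.8 4. ] R res [2.7 2.5 2.4 3.3] slope L,R 0.0064 0.0098
-20 L res [1.4 2.  2.7 3.3] R res [0.5 0.8 1.2 2.5] slope L,R 0.0256 0.0291
```

```bash
python3 -c "
from h import *
s=monitor.read_state();R=np.array(s['ee_rot'])
p=atz('wrist',321.3,80+227/1.538,s['eef_pos'][2]+.007,s);print('key front in tool',(R.T@(p-s['eef_pos'])*1000).round(1))
q=atz('wrist',330.5,80+132/1.538,.183,s);print('shaft end in tool',(R.T@(q-s['eef_pos'])*1000).round(1))
to([.6281,-.0489,.19])"
```

```text
key front in tool [35.5  1.3 -7.4]
shaft end in tool [55.   6.  37.3]
t 17.67 pos [ 0.6275 -0.0492  0.2209] yaw -16.8 F [-0.4  0.6 -1.5] w 0.0154 j6 0.1 -> shift [0.07 0.13 3.09] turn 0
```

The fit puts the shaft yaw about 1.7° off the tool's, the keyway at about +4°, and the key needing about 3.5 mm in +n and 5 mm outward. I'll correct and descend slowly, watching the force.

Request:
apply_moves(targets=[[[0.5,0.4,0.5],1.7,1],[[0.5,0.4,1.5],1.7,1],[[0.5,0.4,2.2],1.7,1],[[0.5,0.4,2.3],1.7,1],[[0.5,0.4,2.3],1.7,1]])

```text
time: 18.08
eef_pos: [0.6314, -0.0453, 0.1969]
ee_rot: [[0.317, 0.948, -0.029], [0.948, -0.317, -0.001], [-0.01, -0.028, -1.0]]
ft_force: [-0.2, -0.4, -1.4]
gripper_width: 0.0153
```

Request:
apply_moves(targets=[[[0,0,0.2],0,1],[[0,0,0.4],0,1],[[0,0,0.5],0,1],[[0,0,0.5],0,1]])

```text
time: 18.42
eef_pos: [0.6312, -0.0454, 0.1917]
ee_rot: [[0.317, 0.948, -0.03], [0.948, -0.317, -0.001], [-0.01, -0.028, -1.0]]
ft_force: [-0.0, -0.4, -1.7]
gripper_width: 0.0155
```

Request:
apply_moves(targets=[[[0,0,0.15],0,1],[[0,0,0.3],0,1],[[0,0,0.4],0,1],[[0,0,0.4],0,1]])

```text
time: 18.75
eef_pos: [0.6309, -0.0454, 0.1874]
ee_rot: [[0.317, 0.948, -0.03], [0.948, -0.317, -0.001], [-0.01, -0.028, -1.0]]
ft_force: [0.1, -0.1, -1.9]
gripper_width: 0.0156
```

No contact force and the key's bottom is below the groove's mouth, so it's entering. I'll continue down.

Request:
apply_moves(targets=[[[0,0,0.1],0,1],[[0,0,0.2],0,1],[[0,0,0.3],0,1],[[0,0,0.3],0,1]])

```text
time: 19.08
eef_pos: [0.6311, -0.0454, 0.1862]
ee_rot: [[0.317, 0.948, -0.028], [0.948, -0.317, -0.001], [-0.01, -0.026, -1.0]]
ft_force: [-2.8, 0.8, 6.1]
gripper_width: 0.0155
```

Contact came at TCP z 0.186, which is the expected home height. I'll release, then tap the key down with the closed fingers.

Request:
apply_moves(targets=[[[0,0,0],0,2.6],[[0,0,0],0,2.6],[[0,0,0],0,2.6],[[0,0,0],0,2.6]])

```text
time: 19.42
eef_pos: [0.6311, -0.0454, 0.186]
ee_rot: [[0.317, 0.948, -0.028], [0.948, -0.317, -0.001], [-0.01, -0.026, -1.0]]
ft_force: [-0.5, -0.2, 0.1]
gripper_width: 0.0259
```

Request:
apply_moves(targets=[[[0,0,-1],0,3],[[0,0,-2.5],0,1],[[0,0,-2.5],0,0],[[0,0,-2.5],0,0],[[0,0,-2.5],0,0]])

```text
time: 19.83
eef_pos: [0.6316, -0.0453, 0.2107]
ee_rot: [[0.317, 0.948, -0.029], [0.948, -0.317, -0.001], [-0.01, -0.027, -1.0]]
ft_force: [0.8, 0.9, -0.3]
gripper_width: 0.0079
```

Request:
apply_moves(targets=[[[0,0,0],0,0],[[0,0,0.6],0,0],[[0,0,1.2],0,0],[[0,0,1.4],0,0],[[0,0,1.4],0,0]])

```text
time: 20.25
eef_pos: [0.6306, -0.0453, 0.1952]
ee_rot: [[0.317, 0.948, -0.031], [0.948, -0.317, -0.001], [-0.01, -0.029, -1.0]]
ft_force: [0.4, 0.1, 0.6]
gripper_width: 0.0004
```

Request:
apply_moves(targets=[[[0,0,0.2],0,0],[[0,0,0.4],0,0],[[0,0,0.5],0,0],[[0,0,0.5],0,0]])

```text
time: 20.58
eef_pos: [0.6309, -0.0453, 0.1932]
ee_rot: [[0.317, 0.948, -0.028], [0.948, -0.317, -0.001], [-0.01, -0.026, -1.0]]
ft_force: [-5.1, 2.2, 13.8]
gripper_width: 0.0002
```

Request:
apply_moves(targets=[[[-0.4,0,-4],0,0],[[-0.4,0,-8],0,0],[[-0.4,0,-12],0,3],[[-0.4,0,-12.5],0,3],[[-0.4,0,-12.5],0,3]])

```text
time: 21.0
eef_pos: [0.6342, -0.0491, 0.3219]
ee_rot: [[0.317, 0.948, -0.021], [0.948, -0.317, -0.003], [-0.009, -0.019, -1.0]]
ft_force: [-0.8, -1.0, -0.1]
gripper_width: 0.0156
```

Request:
apply_moves(targets=[[[0,0,0],0,3],[[0,0,0],0,3],[[0,0,0],0,3]])

```text
time: 21.25
eef_pos: [0.6337, -0.049, 0.32]
ee_rot: [[0.317, 0.948, -0.024], [0.949, -0.317, -0.002], [-0.009, -0.022, -1.0]]
ft_force: [0.2, 0.9, -0.2]
gripper_width: 0.0294
```

Run:
```python
from h import *
s=monitor.read_state();print(np.round(s['ee_rot'],3).tolist(),s['eef_pos'])
w=cv2.resize(snap('wrist','w9.png')[60:260,240:420,::-1],(400,444),interpolation=cv2.INTER_CUBIC)
im=cv2.resize(snap('side','s9.png')[150:230,240:312,::-1],(400,444),interpolation=cv2.INTER_CUBIC)
cv2.imwrite('pics/c9.png',np.hstack([im,w]))
```

```text
[[0.317, 0.948, -0.024], [0.949, -0.317, -0.002], [-0.009, -0.022, -1.0]] [ 0.6337463  -0.04902316  0.32003057]
```

View pics/c9.png

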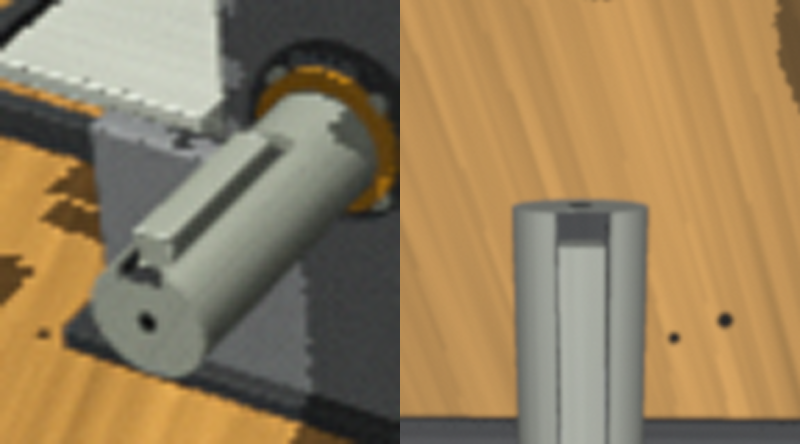

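```bash
python3 -c "
from h import *
s=monitor.read_state()
f=lambda y,z:(atz('wrist',322,60+y/2.222,z,s)-E0)@D*1000
print('shaft end',f(212,.183),'key front',f(246,.193),'key bottom front',f(241,.18))
# side view
g=lambda u,v,z:(atz('side',240+u*.18,150+v*.18,z)-E0)@D*1000
print('side key front top mid',g(154,238,.193),'shaft centre',g(148,320,.16))"
```

```text
shaft end -0.03281071706432294 key front -10.10967690982583 key bottom front -10.361278727253584
side key front top mid -5.531293760596282 shaft centre 1.9362675825763491
```

```bash
python3 -c "
from h import *
print(order.sign_off())"
```

```text
the job is handed in; nothing more can be done
None
```

The keyway faces up, the thin key is home in it, and I handed the job in at about 21 s on the robot's clock. `sign_off` gives no verdict, so I don't know the judged result.

**Turning the shaft:** I turned it by dragging the closed fingertips across its crown. One correction overshot to about -25° and was turned back.

**Placing the key:** I gripped the thin bar, lowered it into the groove, let go, tapped it down with about 14 N, and raised the arm clear.

**Last checks:**
- **Keyway angle:** about +3° from vertical in both the wrist and side views; the limit is 9°.
- **Key height:** the tap met the key's top at z = 0.193 m, the height expected when it is home, and it looks centred across the groove.
- **Key position along the shaft:** its front is 7 to 10 mm inside the free end, which puts its centre 2 to 5 mm outward of the keyway's middle; the limit is 13 mm.

**What disagreed:** the wrist camera placed the shaft 2 to 4 mm further over than a light grip across it did. Fitting the shaft's edges gave a yaw of -18.6° instead of -16.7°. I set the key's turn from the fit and its sideways position from a blend of the two estimates, and it entered without resistance.

I did not touch the other things on the table, but took no final picture of them.

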